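# Walk the manifold block round to the fence

### The arm

A 6-joint arm with a two-finger parallel gripper is mounted at the origin on the work surface. World frame = base frame: x ahead of the robot, y to its left, z up, the work surface at z = 0. Lengths are in mm, angles in degrees, forces in N, time in s.
With the tool pointing down it reaches from about 400 to 925 mm from the base axis. Payload 12.5 kg.
Tool frame: the origin (TCP) lies at the very end of the fingers, on their centre line; the grasp point (between the pads) lies 19 mm behind it (grasp_offset is the y of the grasp point in the tool frame, in mm); y points along the fingers, z is the direction in which the jaws open and shut, and the axes are right-handed (so a half turn about y gives the same grasp; the last joint's range is limited). The gripper opens to 95 mm and grips with 3 to 60 N. Pads are 20 mm wide; open, the fingers measure 119 mm over their backs; the gripper's body (75 mm by 180 mm) begins 59 mm behind the grasp point.
Start: joints at [69.122, 28.126, 89.318, -0, 62.55, -6.05], TCP at [159.932, 604.209, 214.661] pointing down, gripper open.
Joint ranges: [-177.58, 177.58], [-47.91, 125.51], [2.72, 160], [-65.01, 245.01], [3.68, 167.84], [-153.87, 153.87]. Speed limits (degrees/s): [127.2, 127.2, 159.86, 180, 180, 180].

### API

Orientations are given as a 3x3 rotation matrix whose columns are the frame's x, y, z axes.
In Python, from rig import * gives the robot as it stands.
- The arm moves only by the tool step_arm, never from a script. Its argument "motion" is a list of rows, each a list of 2 entries, a list of its own where there are three numbers: the shift along the tool's x, y, z in cm, then the turn about the tool's y in degrees. A call has 1 to 10 rows; each row shifts and turns the pose as measured when the row begins, along the tool's axes as they then stand; what a row does not reach is not made up. A row lasts 1/8 s, in which the tool goes at most 62.5 mm and 10.7 degrees, less where a joint would pass 70% of its speed; a pose out of reach is approached as far as the arm can. A call with a gripper value outside its range is refused whole. "fingers" is the opening, from 0 (shut) to 1 (fully open), set as the call begins (left out, the last holds). The fingers move at their own pace and stop on an object; the grip force is fixed at half the most. Time passes only in rows, so rows that do not move let the fingers close. It gives the time, the measured TCP pose, the force and the opening at its end, in the units of the state.
- read_state(): the state, without advancing time (a new reading comes with each control period).
- camera(name): name is "side" or "top"; returns (picture, depth): 480x640x3 uint8, red, green, blue; 480x640 float32, mm along the optical axis (not along the pixel's ray), 0 where there is no reading.
- camera_info(name): a dict with "vfov" (degrees; the focal length in pixels is half the picture's height over the tangent of half this angle, whatever the lens; pixels are square), "cx", "cy" (the principal point, pixels), "rvec" (rotation vector, rad) and "tvec" (3), from world to camera coordinates, as OpenCV has them. Camera axes: x right, y down, z forward; pixel columns grow to the right and rows downward; lengths in mm; the calibration is good to about 2 mm. A picture is of the moment at which its call begins. camera_info takes no time and is no camera call.
- sign_off(): hands the job in, once; it reports no verdict.
The state is a dict: "clock": time; "joints": joint angles; "qvel": joint speeds; "joint_efforts": joint torques, N m; "tool_pos": TCP position; "tcp_rot": TCP orientation; "wrist_force": force on the tool from outside, world axes, zero at the start; "ft_torque": the same for the moment, N m; "width": finger opening in mm.
Only numpy, scipy, OpenCV 4.12 (cv2) and the standard library are available. Lean on these libraries where they do the work, as an engineer would, in place of code of your own. Each camera call takes 0.05 s, during which the arm holds its last target.

### The job

Walk the heavy aluminium block round on the bench with fingertip pushes at its corners, keeping it clear of the fence, until one of its long sides (either will do) faces the steel fence squarely; only then push it home so that this side lies flat against the fence and does not overhang the fence's ends. Only push: do not lift or tip the block, and leave the other things on the bench where they are.

Things in the scene. Friction and masses are not known exactly. Their poses are not given: they have to be found in the camera images.
- block: loose drilled aluminium manifold block, a plain rectangular slab 140 mm long (its x), 100 mm wide (its y), 40 mm high, about 0.9 to 1.5 kg, too wide to pinch; both long sides carry three bores and are alike. Origin at the centre of its underside, z up. It slides on the bench against friction (about 4 to 11 N, its weight evenly spread) and stays where it is left
- fence: fixed stainless fence standing on the bench, to the robot's left of the block: an upright bar 190 mm long (its x), 12 mm thick, 35 mm high, with a foot 52 mm deep behind it. Origin on the bench in the middle of its front face, the flat upright face that looks along the fence's own -y (towards the block, to the robot's right); its +x points away from the robot along the face. Flat against the face, the block's origin lies at fence y = -50 mm
- blank_flange: bystander: round steel blank flange, 70 mm diameter, 16 mm high, lying flat near the far end of the fence; origin at the centre of its underside
- clamp_ring: bystander: aluminium ring, 52 mm outside diameter, 16 mm high, lying flat near the robot's end of the fence; origin at the centre of its underside
- spacer: bystander: upright steel cylinder, 30 mm diameter, 30 mm high, beyond the block as seen from the robot; origin at the centre of its underside
- dish: bystander: clear plastic dish, 90 mm diameter, 13 mm high; origin at the centre of its underside
- jar: bystander: small jar with white cap, 48 mm diameter, 50 mm high; origin at the centre of its underside
- valve: bystander: upright steel hand valve with black knob, 82 mm high, about 40 mm wide, a 31 mm side stub along its own +x; origin at the centre of its underside
- wrench: bystander: steel wrench lying flat, 160 mm long along its own x; origin near the middle of its length, on its underside
Not all that is in view belongs to the job. Leave any pink or purple look-alike of the block alone.

How it is judged:
By the outcome, as a careful person would: the job done as asked, in the order asked, and still so for the second after the job is handed in, with the robot touching nothing.
It also fails if it takes over 58 s, if anything falls off the work surface, if the arm or the gripper's body presses on something with over 40 N, if the wrist force passes 120 N, or if a joint passes its speed limit or range.

## Working session

There is one attempt and no reset: what is moved stays moved. The work goes in short steps, Python scripts to look and compute and a tool call to move; the robot and the scene stay as the last step left them, time stands still between calls to the robot, and variables do not carry over. Pictures are saved under pics/ and viewed, and the job is handed in when it is done.

Besides the shell and the picture viewer there is one more tool, called after "Emit:" as name(argument=value, ...) on one line, values as JSON. step_arm: Moves the arm, as the interface text tells. Its arguments: {"type":"object","properties":{"motion":{"type":"array"},"fingers":{"type":"number"}},"required":["motion"]}

```bash
mkdir -p pics; ls; cat > h.py <<'E'
from rig import *
import numpy as np, cv2
def save(name,tag):
    p,d=camera(name); cv2.imwrite(f'pics/{tag}.png',p[:,:,::-1]); np.save(f'pics/{tag}.npy',d); return p,d
def cam(name):
    c=camera_info(name); f=240/np.tan(np.radians(c['vfov'])/2)
    R=cv2.Rodrigues(np.array(c['rvec'],float))[0]; t=np.array(c['tvec'],float).reshape(3)
    return f,c['cx'],c['cy'],R,t
def ray(name,uv,z):
    f,cx,cy,R,t=cam(name); uv=np.atleast_2d(np.array(uv,float))
    d=np.c_[(uv[:,0]-cx)/f,(uv[:,1]-cy)/f,np.ones(len(uv))]@R
    o=-R.T@t; s=(z-o[2])/d[:,2]; return o+d*s[:,None]
def proj(name,P):
    f,cx,cy,R,t=cam(name); q=np.atleast_2d(P)@R.T+t
    return np.c_[f*q[:,0]/q[:,2]+cx,f*q[:,1]/q[:,2]+cy]
E
python3 - <<'E'
from h import *
print(read_state())
for n in('top','side'):
    save(n,n+'0'); c=camera_info(n); print(c); f,cx,cy,R,t=cam(n); print(-R.T@t,R[2])
E
```

```text
pics
{'clock': 0.0, 'joints': array([ 6.91217111e+01,  2.81644810e+01,  8.93512174e+01,  8.64940428e-04,
        6.25488514e+01, -6.05078761e+00]), 'qvel': array([ 0.02177429,  0.01198171, -0.11119856, -0.03187346, -0.04429976,
       -0.03426758]), 'joint_efforts': array([ 3.51937015e-03, -6.12650299e+01, -2.58178890e+01,  6.94908598e-02,
        4.81867057e-02, -6.27819281e-05]), 'tool_pos': array([159.83195957, 603.95804576, 214.05156774]), 'tcp_rot': array([[ 9.66698856e-01, -4.14020899e-04,  2.55916295e-01],
       [-2.55916596e-01, -1.04785803e-03,  9.66698297e-01],
       [-1.32069354e-04, -9.99999365e-01, -1.11891798e-03]]), 'wrist_force': array([ 0.66267525, -0.63109196,  0.24478185]), 'ft_torque': array([-0.00450957, -0.01160093,  0.01608327]), 'width': 95.01632153285054}
{'vfov': 56.866291687370165, 'cx': 321.30361977075717, 'cy': 235.48904613853156, 'rvec': array([ 2.14921107, -2.20242041,  0.07687614]), 'tvec': array([ 33.18966998, 554.10940179, 935.80227826])}
[477.98658414  11.49711202 977.37471276] [ 0.08012211  0.00848929 -0.9967489 ]
{'vfov': 48.49815195173786, 'cx': 313.66787745901416, 'cy': 239.72346775288352, 'rvec': array([ 2.08095135, -0.7359428 ,  0.40855744]), 'tvec': array([-410.19781392,  216.61828377,  832.71655022])}
[ -48.8605418  -685.91521077  660.10268255] [ 0.53019348  0.62743725 -0.57027833]
```

View pics/top0.png

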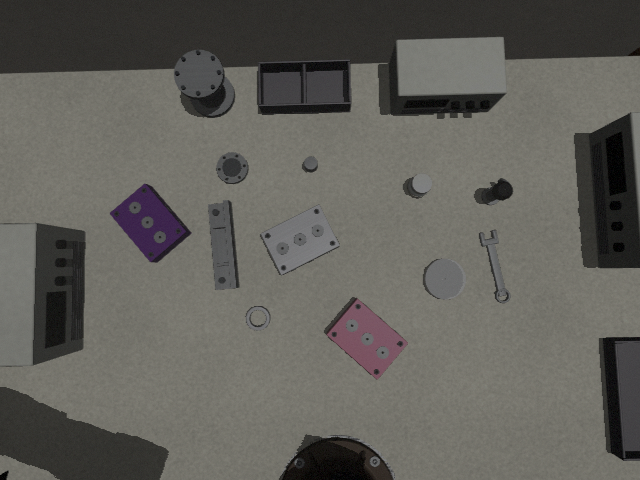

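View pics/side0.png

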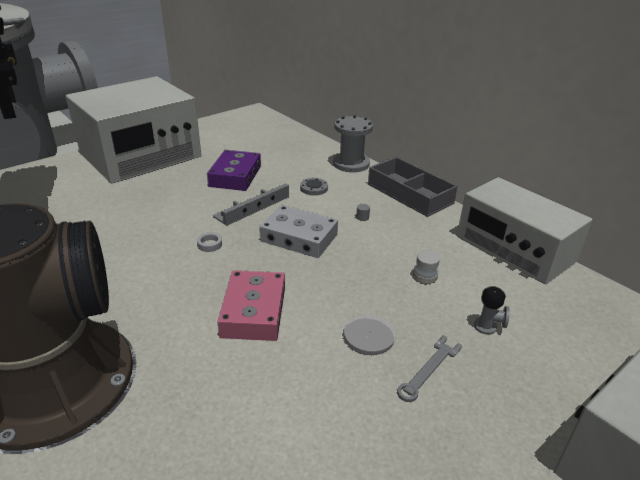

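Top view: the silver-grey slab at (300,240) has three bores on its long side and sits right of the steel fence at (222,245), so it is the block. The pink slab at (367,337) and the purple one at (150,222) are look-alikes to leave alone. I'll confirm in a crop and measure using depth heights.

```bash
cat >> h.py <<'E'
def cloud(name,d):
    f,cx,cy,R,t=cam(name); v,u=np.mgrid[0:480,0:640]
    P=np.stack([(u-cx)/f*d,(v-cy)/f*d,d],-1); W=(P-t)@R
    W[d==0]=np.nan; return W
def comps(name,p,d,zlo,zhi,amin=60):
    W=cloud(name,d); m=((W[...,2]>zlo)&(W[...,2]<zhi)).astype(np.uint8)
    m=cv2.morphologyEx(m,cv2.MORPH_OPEN,np.ones((3,3)))
    n,l,s,c=cv2.connectedComponentsWithStats(m)
    out=[]
    for i in range(1,n):
        if s[i,4]<amin: continue
        cn=max(cv2.findContours((l==i).astype(np.uint8),cv2.RETR_EXTERNAL,cv2.CHAIN_APPROX_NONE)[0],key=cv2.contourArea)
        out.append((c[i],s[i,4],np.nanmedian(W[...,2][l==i]),cn,p[l==i].mean(0),l==i))
    return out
E
python3 - <<'E'
from h import *
p=cv2.imread('pics/top0.png')[:,:,::-1]; d=np.load('pics/top0.npy')
W=cloud('top',d); print('bench z',W[400,250],W[260,380])
for c,a,z,cn,col,_ in comps('top',p,d,7,60):
    q=ray('top',cn[:,0,:],z); r=cv2.minAreaRect(q[:,:2].astype(np.float32))
    print(c.round(),a,'z%.1f'%z,col.round(),'ctr',np.round(r[0],1),'size',np.round(r[1],1),'ang %.1f'%r[2])
cv2.imwrite('pics/crop0.png',cv2.resize(p[140:330,190:390,::-1],None,fx=3,fy=3,interpolation=cv2.INTER_CUBIC))
E
```

```text
bench z [205.88812904 181.40649231   1.95910863] [ 499.24580051 -107.78014377    1.31824011]
[304.  85.] 2113 z38.1 [33. 32. 33.] ctr [882.7  48.8] size [202.1 116.5] ang 90.0
[412. 102.] 660 z33.5 [28. 28. 27.] ctr [ 878.2 -204.7] size [123.9 134.3] ang 0.1
[216. 102.] 807 z15.1 [50. 51. 51.] ctr [863.5 248.1] size [67.1 98.5] ang 30.7
[478. 109.] 93 z22.8 [30. 30. 30.] ctr [ 830.1 -332.3] size [44.1 18.1] ang 88.4
[461. 109.] 72 z27.2 [30. 30. 30.] ctr [ 827.4 -290.4] size [17.5 27.1] ang 6.7
[602. 199.] 2074 z35.0 [26. 26. 25.] ctr [ 622.9 -581.4] size [ 33.9 301.9] ang 89.8
[232. 167.] 773 z14.0 [68. 69. 69.] ctr [711.3 213.6] size [66.6 69.8] ang 89.4
[310. 164.] 171 z29.8 [81. 82. 81.] ctr [710.6  39.3] size [28.3 30.9] ang 88.5
[419. 185.] 469 z49.2 [103. 103. 101.] ctr [ 655.1 -190.3] size [44.8 56.1] ang 43.4
[150. 223.] 3338 z39.9 [59. 41. 71.] ctr [589.6 384.5] size [148.9 105.4] ang 39.8
[490. 196.] 73 z23.2 [33. 33. 32.] ctr [ 632.5 -346.7] size [19.5 19.7] ang 88.5
[229. 243.] 804 z33.5 [73. 73. 73.] ctr [541.1 226.6] size [189.2  42.7] ang 5.2
[300. 239.] 3122 z40.1 [113. 113. 114.] ctr [546.1  64.8] size [101.1 139.7] ang 25.3
[ 76. 291.] 1657 z35.4 [41. 41. 40.] ctr [450.2 543.5] size [ 30.9 261.7] ang 89.9
[445. 279.] 1332 z13.0 [109. 109. 109.] ctr [ 455.9 -245.1] size [86.2 88.3] ang 87.6
[367. 338.] 3322 z39.9 [116.  85.  96.] ctr [337.5 -69.5] size [142.4 100.7] ang 47.5
[258. 318.] 256 z15.3 [102. 102. 103.] ctr [382. 161.] size [49.6 48.9] ang 88.7
[617. 398.] 1630 z28.0 [26. 25. 26.] ctr [ 201.1 -595.9] size [ 70.6 248.6] ang 85.7
[337. 461.] 2942 z14.1 [27. 24. 22.] ctr [85.1 -2.5] size [227.6  80.8] ang 88.9
```

View pics/crop0.png

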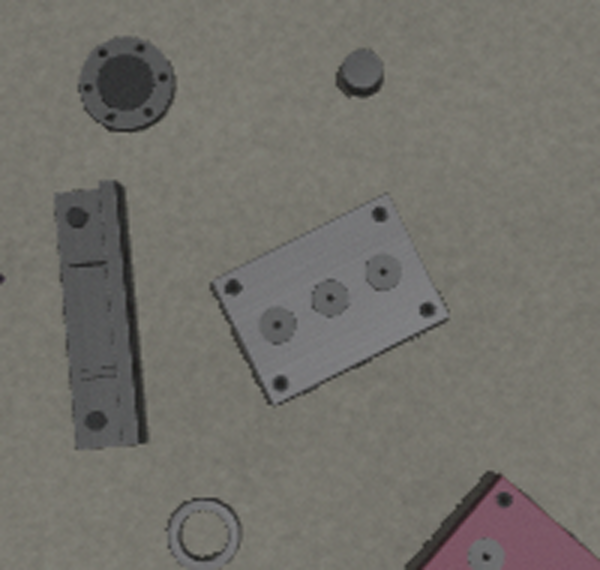

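Confirmed: the silver block at crop (330,300) is 101 × 140 mm with its top at z = 40, and the fence bar is at crop (120,315). Next I'll measure the fence face exactly and cross-check the block in the side view.

```bash
cat >> h.py <<'E'
def rect(name,p,d,near=None,zlo=36,zhi=44,plane=40,grey=True):
    best=None
    for c,a,z,cn,col,m in comps(name,p,d,zlo,zhi,400):
        if grey and col.max()-col.min()>8: continue
        q=ray(name,cn[:,0,:],plane)[:,:2]; r=cv2.minAreaRect(q.astype(np.float32))
        s=sorted(r[1])
        if abs(s[0]-100)<10 and abs(s[1]-140)<10:
            b=cv2.boxPoints(r); e=[b[1]-b[0],b[2]-b[1]]; L=max(e,key=np.linalg.norm)
            best=(np.array(r[0]),np.degrees(np.arctan2(L[1],L[0])),s,z)
            # refine axis by line fit of contour sides
    return best
E
python3 - <<'E'
from h import *
p=cv2.imread('pics/top0.png')[:,:,::-1]; d=np.load('pics/top0.npy')
print(rect('top',p,d))
W=cloud('top',d)
# fence bar top z>32
m=(W[...,2]>31)&(W[...,2]<40)
v,u=np.mgrid[0:480,0:640]; m&=(u>200)&(u<245)&(v>190)&(v<300)
q=ray('top',np.c_[u[m],v[m]],35)[:,:2]; r=cv2.minAreaRect(q.astype(np.float32)); print('bar',m.sum(),r)
print(cv2.boxPoints(r))
# front face: right-most bar pixel in each row
rows=[vv for vv in range(205,290) if m[vv].any()]
e=np.array([[np.where(m[vv])[0].max()+.5,vv] for vv in rows]); E=ray('top',e,35)
l=cv2.fitLine(E[:,:2].astype(np.float32),cv2.DIST_HUBER,0,.01,.01).ravel(); print('face line',l,np.degrees(np.arctan(l[1]/l[0])),E[[0,-1]])
pl=cv2.imread('pics/side0.png')[:,:,::-1]; ds=np.load('pics/side0.npy')
print('side',rect('side',pl,ds))
Ws=cloud('side',ds); v,u=np.mgrid[0:480,0:640]
k=(Ws[...,2]>6)&(Ws[...,2]<30)&(u>210)&(u<295)&(v>180)&(v<225)
Q=Ws[k]; print(k.sum())
l=cv2.fitLine(Q[:,:2].astype(np.float32),cv2.DIST_HUBER,0,.01,.01).ravel();print('side face',l,np.degrees(np.arctan(l[1]/l[0])),Q[:,:2].min(0),Q[:,:2].max(0))
k=(Ws[...,2]>31)&(Ws[...,2]<38)&(u>205)&(u<295)&(v>175)&(v<225)
r=cv2.minAreaRect(Ws[k][:,:2].astype(np.float32));print('side bar',r)
E
```

```text
(array([547.08679199,  65.30897522]), np.float32(-64.83582), [99.23787689208984, 139.66436767578125], np.float64(40.117159342683195))
bar 519 ((541.6220092773438, 216.0367889404297), (189.4946746826172, 13.017816543579102), 4.974492073059082)
[[446.66714 214.30542]
 [447.79593 201.33664]
 [636.5769  217.76816]
 [635.4481  230.73694]]
face line [9.9626428e-01 8.6356796e-02 5.2201660e+02 2.0810109e+02] 4.9540505 [[624.42746167 217.37581299  35.        ]
 [446.9088126  210.17964447  35.        ]]
side (array([541.53729248,  63.44909668]), np.float32(-64.137474), [106.7137680053711, 141.38243103027344], np.float64(40.471945422558946))
921
side face [9.962904e-01 8.605480e-02 5.311774e+02 2.131033e+02] 4.9366827 [439.72962993 200.91115463] [634.41398314 379.15703953]
side bar ((515.7644653320312, 230.34829711914062), (233.1497344970703, 199.71958923339844), 53.95219039916992)
```

```bash
cat >> h.py <<'E'
FA=np.radians(4.95); F0=np.array([542.0,210.5])
fx=np.array([np.cos(FA),np.sin(FA)]); fn=np.array([-np.sin(FA),np.cos(FA)])
def tof(p): p=np.asarray(p)[:2]-F0; return np.array([p@fx,p@fn])
def tow(q): return F0+q[0]*fx+q[1]*fn
def zang(R): return np.degrees(np.arctan2(R[1,2],R[0,2]))
def where():
    s=read_state(); a=zang(s['tcp_rot'])
    print('t%.2f'%s['clock'],'fence xy',tof(s['tool_pos']).round(1),'z%.1f'%s['tool_pos'][2],'zang-fence %.2f'%(a-np.degrees(FA)),'F',s['wrist_force'].round(1),'w%.0f'%s['width'],'J',s['joints'].round()); return s
def plan(goals,zrel0=0):
    """goals: list of (fence x, fence y, z, nrows, maxturn) -> rows in tool axes; turn to z axis along fence x"""
    s=read_state(); q=tof(s['tool_pos']); z=s['tool_pos'][2]; a=zang(s['tcp_rot'])-np.degrees(FA)
    for gx,gy,gz,n in goals:
        dq=(np.array([gx,gy])-q)/n; dz=(gz-z)/n
        for i in range(n):
            t=np.clip(a,-10,10); c,sn=np.cos(np.radians(a)),np.sin(np.radians(a))
            print([[round(float(dq@[sn,-c])/10,2),round(-dz/10,2),round(float(dq@[c,sn])/10,2)],round(float(t),1)])
            a-=t; q=q+dq; z+=dz
E
python3 - <<'E'
from h import *
where(); plan([(38,-58,130,14)])
E
```

```text
t0.10 fence xy [-346.8  425. ] z214.1 zang-fence 70.22 F [-0.1  0.2 -0.4] w95 J [69. 28. 89. -0. 63. -6.]
[[3.75, np.float64(0.6), -2.32], 10.0]
[[4.1, np.float64(0.6), -1.63], 10.0]
[[4.32, np.float64(0.6), -0.89], 10.0]
[[4.41, np.float64(0.6), -0.13], 10.0]
[[4.36, np.float64(0.6), 0.64], 10.0]
[[4.19, np.float64(0.6), 1.39], 10.0]
[[3.88, np.float64(0.6), 2.09], 10.0]
[[3.46, np.float64(0.6), 2.73], 0.2]
[[3.45, np.float64(0.6), 2.75], 0.0]
[[3.45, np.float64(0.6), 2.75], 0.0]
[[3.45, np.float64(0.6), 2.75], 0.0]
[[3.45, np.float64(0.6), 2.75], 0.0]
[[3.45, np.float64(0.6), 2.75], 0.0]
[[3.45, np.float64(0.6), 2.75], 0.0]
```

Emit:
step_arm(motion=[[[3.8,0.5,-2.3],10],[[4.1,0.5,-1.6],10],[[4.3,0.5,-0.9],10],[[4.4,0.5,-0.1],10],[[4.4,0.5,0.6],10],[[4.2,0.5,1.4],10],[[3.9,0.5,2.1],10],[[3.5,0.5,2.7],0]], fingers=0)

```text
clock: 1.1
tool_pos: [403.2, 336.7, 171.1]
tcp_rot: [[0.054, -0.002, 0.999], [-0.999, -0.003, 0.054], [0.003, -1.0, -0.002]]
wrist_force: [0.7, 0.5, 0.4]
width: 20.5
```

```bash
python3 - <<'E'
from h import *
where(); plan([(38,-58,130,6)])
E
```

```text
t1.10 fence xy [-127.4  137.7] z171.1 zang-fence -1.86 F [0.7 0.5 0.4] w21 J [ 33.  23. 106.  -0.  51.  30.]
[[3.17, np.float64(0.69), 2.86], -1.9]
[[3.26, np.float64(0.69), 2.76], 0.0]
[[3.26, np.float64(0.69), 2.76], 0.0]
[[3.26, np.float64(0.69), 2.76], 0.0]
[[3.26, np.float64(0.69), 2.76], 0.0]
[[3.26, np.float64(0.69), 2.76], 0.0]
```

Emit:
step_arm(motion=[[[3.3,0.7,2.9],-1.8],[[3.3,0.7,2.8],0],[[3.3,0.7,2.8],0],[[3.3,0.7,2.8],0],[[3.3,0.7,2.8],0],[[3.3,0.6,2.8],0],[[0,0,0],0]])

```text
clock: 1.98
tool_pos: [593.7, 143.3, 126.7]
tcp_rot: [[0.083, -0.005, 0.997], [-0.997, -0.003, 0.083], [0.003, -1.0, -0.005]]
wrist_force: [-0.8, -0.4, -0.5]
width: 0.4
```

```bash
python3 - <<'E'
from h import *
where(); save('top','top1'); save('side','side1'); plan([(38,-58,14,4)])
E
```

```text
t1.98 fence xy [ 45.7 -71.4] z126.7 zang-fence -0.21 F [-0.8 -0.4 -0.5] w0 J [ 7. 33. 96. -0. 51.  3.]
[[-0.28, np.float64(2.83), -0.15], -0.1]
[[-0.28, np.float64(2.83), -0.15], 0.0]
[[-0.28, np.float64(2.83), -0.15], 0.0]
[[-0.28, np.float64(2.83), -0.15], 0.0]
```

View pics/side1.png

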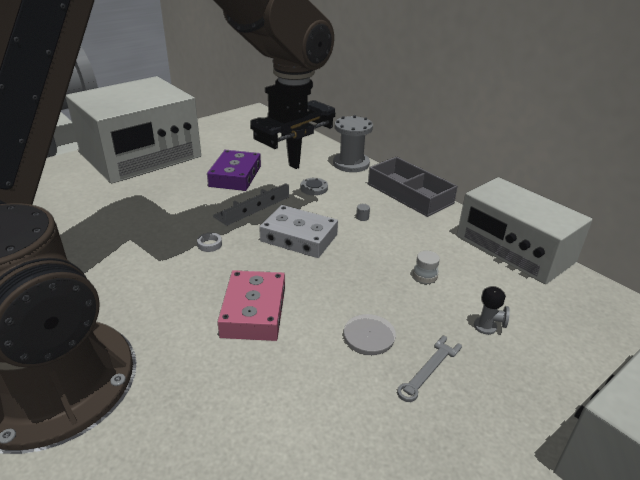

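Emit:
step_arm(motion=[[[-0.3,2.8,-0.1],0],[[-0.3,2.8,-0.1],0],[[-0.3,2.8,-0.1],0],[[-0.2,1.8,0],0],[[0,0,0],0]])

```text
clock: 2.7
tool_pos: [584.4, 160.9, 24.6]
tcp_rot: [[0.09, -0.004, 0.996], [-0.996, -0.003, 0.09], [0.002, -1.0, -0.004]]
wrist_force: [0.6, 0.5, 1.4]
width: 0.1
```

```bash
cat > arc.py <<'E'
from h import *
def arc(c,ang,loc,cor,tot,n):
    """block centre c, angle ang (fence frame), contact local, COR local, rotate tot deg CCW"""
    R=lambda t:np.array([[np.cos(t),-np.sin(t)],[np.sin(t),np.cos(t)]])
    a=np.radians(ang); c=np.array(c,float); C=c+R(a)@cor; k=c+R(a)@loc
    out=[]
    for i in range(n+1):
        t=np.radians(tot*i/n); out.append(C+R(t)@(k-C))
    return np.array(out)
E
python3 - <<'E'
from arc import *
where()
A=arc(tof([546.5,65]),-69.7,np.array([-58,50]),np.array([37,0]),22,8)
print('contact pts',A.round(1).tolist()); print('TCP',(A+[12,10]).round(1).tolist()); print('steps x(tool),z(tool)',np.c_[-np.diff(A,axis=0)[:,1],np.diff(A,axis=0)[:,0]].round(1).tolist())
E
```

```text
t2.70 fence xy [ 38. -53.] z24.6 zang-fence 0.24 F [0.6 0.5 1.4] w0 J [  9.  40. 101.  -0.  39.   4.]
contact pts [[18.7, -73.6], [13.6, -73.1], [8.4, -72.8], [3.3, -72.7], [-1.9, -72.9], [-7.0, -73.3], [-12.1, -74.0], [-17.2, -75.0], [-22.2, -76.1]]
TCP [[30.7, -63.6], [25.6, -63.1], [20.4, -62.8], [15.3, -62.7], [10.1, -62.9], [5.0, -63.3], [-0.1, -64.0], [-5.2, -65.0], [-10.2, -66.1]]
steps x(tool),z(tool) [[-0.5, -5.1], [-0.3, -5.1], [-0.1, -5.2], [0.2, -5.1], [0.4, -5.1], [0.7, -5.1], [0.9, -5.1], [1.2, -5.0]]
```

Emit:
step_arm(motion=[[[0.5,0.6,0],0],[[0.4,0.5,0],0],[[0,0,-0.5],0],[[0,0,-0.5],0],[[0,0,-0.5],0],[[0,0,-0.5],0]])

```text
clock: 3.45
tool_pos: [566.3, 150.0, 15.9]
tcp_rot: [[0.09, 0.003, 0.996], [-0.996, -0.001, 0.09], [0.002, -1.0, 0.002]]
wrist_force: [3.6, 2.5, -3.1]
width: 0.3
```

```bash
python3 - <<'E'
from h import *
where()
E
```

```text
t3.45 fence xy [ 19.  -62.4] z15.9 zang-fence 0.21 F [ 3.6  2.5 -3.1] w0 J [  8.  40. 104.  -0.  36.   3.]
```

Emit:
step_arm(motion=[[[0,0.1,-0.5],0],[[0,0,-0.5],0],[[0,0,-0.5],0],[[0.05,0,-0.5],0],[[0.05,0,-0.5],0]])

```text
clock: 4.08
tool_pos: [542.3, 147.5, 15.9]
tcp_rot: [[0.091, 0.009, 0.996], [-0.996, -0.0, 0.091], [0.001, -1.0, 0.009]]
wrist_force: [3.5, 2.3, -1.3]
width: 0.3
```

```bash
python3 - <<'E'
from h import *
where(); p,d=save('side','side2'); r=rect('side',p,d); print(r)
if r: print(tof(r[0]))
E
```

```text
t4.08 fence xy [ -5.1 -62.8] z15.9 zang-fence 0.25 F [ 3.5  2.3 -1.3] w0 J [  9.  39. 108.  -0.  33.   3.]
(array([531.31207275,  59.59664917]), np.float32(-49.018555), [108.06929016113281, 140.47190856933594], np.float64(40.45771725645186))
[ -23.66896703 -149.41831575]
```

View pics/side2.png

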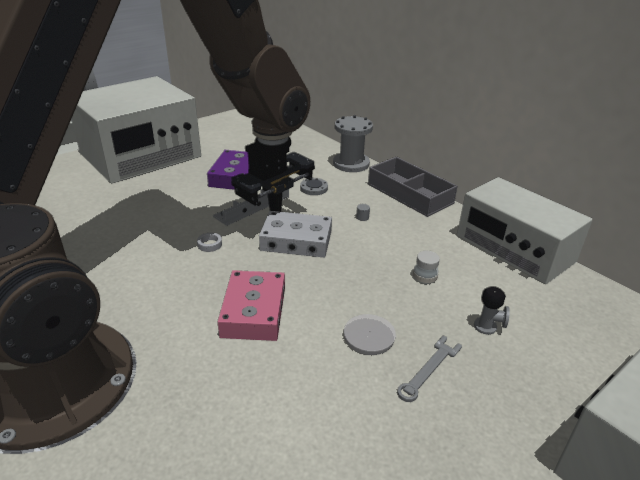

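Side view: the finger at (275,200) is on the far corner, and the block at (297,232) has turned about 15° and stayed well clear of the fence. I'll back off, lift and cross over to the opposite corner.

Emit:
step_arm(motion=[[[0,0,0.8],0],[[0,-3,0.3],0],[[0,-4,0],0],[[3,-1.5,-0.5],0],[[5,0,-1],0],[[5,0,-1],0],[[5,0,-1],0],[[5,0,-1],0],[[3,0,-1],0]])

```text
clock: 5.25
tool_pos: [520.5, -123.5, 104.0]
tcp_rot: [[0.095, -0.001, 0.996], [-0.996, -0.003, 0.095], [0.002, -1.0, -0.001]]
wrist_force: [-0.3, 0.2, -0.3]
width: 0.5
```

```bash
cat >> h.py <<'E'
def blk(tag,name='top'):
    p,d=save(name,tag); r=rect(name,p,d)
    if r is None: print('block not seen'); return
    a=r[1]-np.degrees(FA)
    print(name,'block fence',tof(r[0]).round(1),'angle %.1f'%((a+90)%180-90),'size',np.round(r[2],1)); return tof(r[0]),(a+90)%180-90
E
python3 - <<'E'
from h import *
where(); blk('top3')
E
```

```text
t5.25 fence xy [ -50.2 -330.9] z104.0 zang-fence 0.48 F [-0.3  0.2 -0.3] w1 J [-20.  29. 109.  -0.  42. -26.]
top block fence [ -20.2 -150. ] angle -53.1 size [ 99.8 139.6]
```

View pics/top3.png

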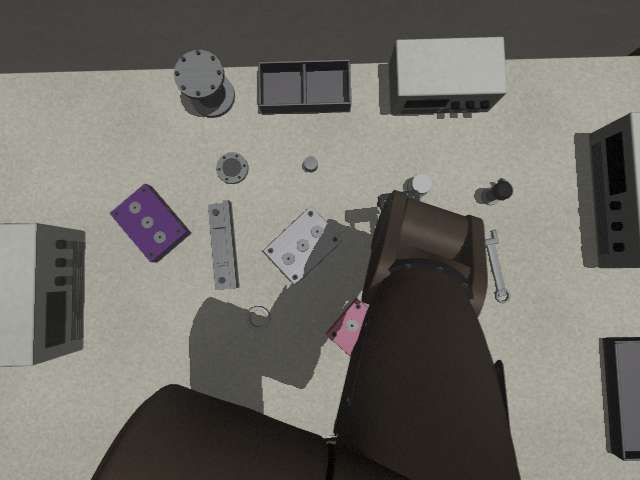

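```bash
python3 - <<'E'
from arc import *
plan([(-44,-243,80,3),(-44,-243,14,3)])
A=arc([-20.2,-150],-53.1,np.array([58,-50]),np.array([-40,0]),48,16)
print('TCP',(A-[12,10]).round(1).tolist()); print('steps x(tool),z(tool)',np.c_[-np.diff(A,axis=0)[:,1],np.diff(A,axis=0)[:,0]].round(1).tolist())
E
```

```text
[[-3.01, np.float64(0.8), 0.25], 0.4]
[[-3.01, np.float64(0.8), 0.23], 0.0]
[[-3.01, np.float64(0.8), 0.23], 0.0]
[[0.0, np.float64(2.2), 0.0], 0.0]
[[0.0, np.float64(2.2), 0.0], 0.0]
[[0.0, np.float64(2.2), 0.0], 0.0]
TCP [[-37.4, -236.4], [-31.7, -235.3], [-26.1, -233.8], [-20.6, -232.1], [-15.2, -230.1], [-9.9, -227.8], [-4.8, -225.3], [0.2, -222.4], [5.1, -219.4], [9.8, -216.0], [14.3, -212.5], [18.6, -208.6], [22.7, -204.6], [26.6, -200.4], [30.3, -195.9], [33.8, -191.3], [37.0, -186.5]]
steps x(tool),z(tool) [[-1.1, 5.6], [-1.4, 5.6], [-1.7, 5.5], [-2.0, 5.4], [-2.3, 5.3], [-2.6, 5.2], [-2.8, 5.0], [-3.1, 4.9], [-3.3, 4.7], [-3.6, 4.5], [-3.8, 4.3], [-4.0, 4.1], [-4.2, 3.9], [-4.4, 3.7], [-4.6, 3.4], [-4.8, 3.2]]
```

Emit:
step_arm(motion=[[[-2.9,0.8,0.2],0.4],[[-2.9,0.8,0.1],0],[[-2,0.8,0.1],0],[[-0.3,2.2,0],0],[[0,2.2,0],0],[[0,1.8,0],0],[[0,0,0],0]])

```text
clock: 6.18
tool_pos: [516.4, -44.9, 15.4]
tcp_rot: [[0.083, -0.007, 0.997], [-0.997, -0.003, 0.083], [0.002, -1.0, -0.007]]
wrist_force: [-0.1, 0.4, 0.2]
width: 0.3
```

```bash
python3 - <<'E'
from h import *
where()
E
```

```text
t6.17 fence xy [ -47.5 -252.2] z15.4 zang-fence -0.20 F [-0.1  0.4  0.2] w0 J [-12.  37. 114.  -0.  30. -16.]
```

Emit:
step_arm(motion=[[[-0.8,0,0],0],[[-0.7,0,0.3],0],[[-0.1,0,0.6],0],[[-0.1,0,0.6],0],[[-0.1,0,0.6],0],[[-0.2,0,0.6],0],[[-0.2,0,0.6],0],[[-0.2,0,0.5],0],[[-0.2,0,0.5],0]])

```text
clock: 7.3
tool_pos: [557.3, -15.3, 16.9]
tcp_rot: [[0.083, -0.013, 0.996], [-0.997, -0.004, 0.083], [0.003, -1.0, -0.013]]
wrist_force: [-6.2, -4.4, 3.8]
width: 0.6
```

```bash
python3 - <<'E'
from h import *
where(); blk('side4','side')
E
```

```text
t7.30 fence xy [  -4.2 -226.3] z16.9 zang-fence -0.18 F [-6.2 -4.4  3.8] w1 J [ -8.  39. 108.  -1.  34. -12.]
block not seen
```

Emit:
step_arm(motion=[[[-0.3,0.1,0.5],0],[[-0.3,0,0.5],0],[[-0.35,0,0.5],0],[[-0.4,0,0.5],0],[[-0.4,0,0.4],0],[[-0.4,0,0.4],0],[[-0.4,0,0.4],0]])

```text
clock: 8.22
tool_pos: [588.9, 8.9, 16.8]
tcp_rot: [[0.082, -0.016, 0.997], [-0.997, -0.008, 0.082], [0.007, -1.0, -0.016]]
wrist_force: [-2.6, -4.9, 1.4]
width: 0.2
```

```bash
python3 - <<'E'
from h import *
where(); save('side','side5'); save('top','top5')
E
```

```text
t8.22 fence xy [  29.3 -204.9] z16.8 zang-fence -0.26 F [-2.6 -4.9  1.4] w0 J [ -5.  40. 103.  -1.  37.  -9.]
```

View pics/side5.png

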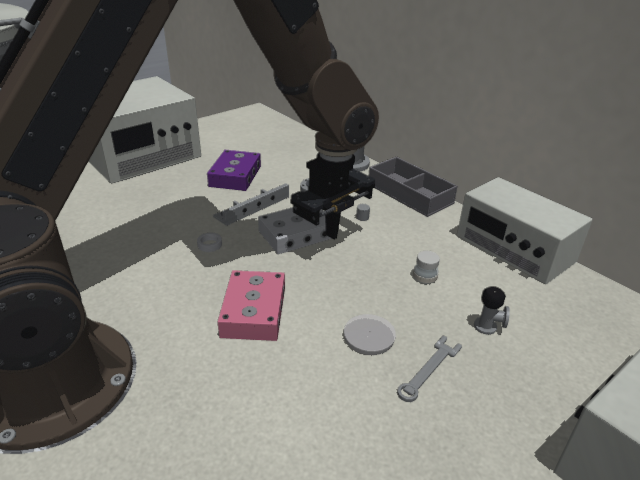

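View pics/top5.png

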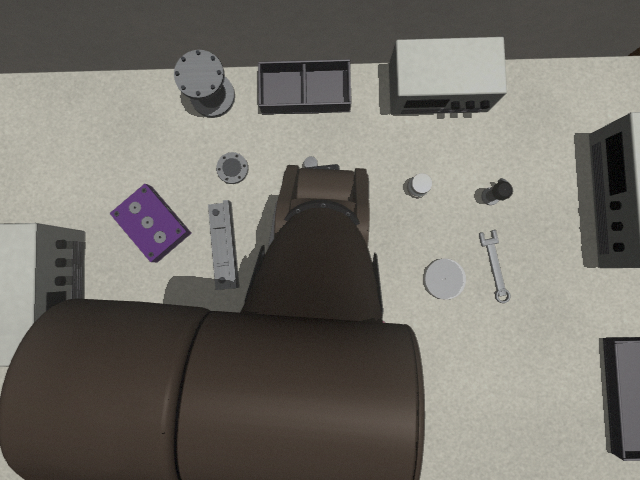

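Side view: the finger at (332,225) is on the right end of the block at (290,230), which still has some angle to go. The arm hides the top view, so I'll withdraw sideways for a proper measurement.

Emit:
step_arm(motion=[[[2,0,-0.5],0],[[5,-2,-1.5],0],[[5,-2,-2],0],[[4,-1,-2],0],[[0,0,0],0]])

```text
clock: 8.95
tool_pos: [542.1, -164.0, 70.4]
tcp_rot: [[0.082, -0.011, 0.997], [-0.997, -0.009, 0.082], [0.008, -1.0, -0.012]]
wrist_force: [0.3, 0.6, -0.2]
width: 0.4
```

```bash
python3 - <<'E'
from h import *
where(); blk('top6')
E
```

```text
t8.95 fence xy [ -32.2 -373.1] z70.4 zang-fence -0.26 F [ 0.3  0.6 -0.2] w0 J [-23.  34. 105.  -1.  41. -27.]
top block fence [  -2.2 -131.5] angle -15.7 size [ 99.8 139.6]
```

View pics/top6.png

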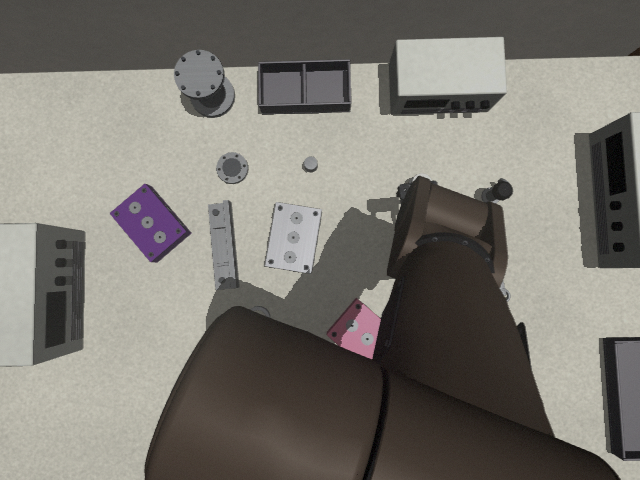

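Emit:
step_arm(motion=[[[-4.3,1.5,1.8],0.2],[[-4.3,1.5,1.8],0],[[-3.8,1.5,1.5],0],[[-1.5,1,0.5],0],[[0,0,0],0]])

```text
clock: 9.62
tool_pos: [588.1, -15.9, 10.7]
tcp_rot: [[0.079, -0.011, 0.997], [-0.997, -0.008, 0.079], [0.008, -1.0, -0.011]]
wrist_force: [-0.5, 0.1, 0.2]
width: 0.2
```

```bash
python3 - <<'E'
from h import *
where()
E
```

```text
t9.62 fence xy [  26.4 -229.5] z10.7 zang-fence -0.40 F [-0.5  0.1  0.2] w0 J [ -8.  41. 104.  -1.  36. -11.]
```

Emit:
step_arm(motion=[[[-0.8,-0.1,0.2],-0.4],[[-0.8,-0.1,0.2],0],[[-0.6,0,0.1],0],[[-0.5,0,0.2],0],[[-0.5,0,0.2],0],[[-0.5,0,0.1],0],[[-0.4,0,0.1],0],[[-0.3,0,0.1],0]])

```text
clock: 10.62
tool_pos: [599.2, 26.2, 14.0]
tcp_rot: [[0.083, -0.005, 0.997], [-0.997, -0.011, 0.083], [0.011, -1.0, -0.005]]
wrist_force: [0.2, -4.3, -0.6]
width: 0.4
```

```bash
python3 - <<'E'
from h import *
where()
E
```

```text
t10.62 fence xy [  41.1 -188.5] z14.0 zang-fence -0.20 F [ 0.2 -4.3 -0.6] w0 J [ -4.  41. 102.  -1.  37.  -7.]
```

Withdraw, start opening the fingers for the later two-finger push, and measure.

Emit:
step_arm(motion=[[[2,0,-0.5],0],[[5,-1.5,-1],0],[[5,-1.5,-2],0],[[3,-1,-1],0],[[0,0,0],0]])

```text
clock: 11.25
tool_pos: [564.7, -134.7, 57.0]
tcp_rot: [[0.083, -0.005, 0.997], [-0.997, -0.011, 0.083], [0.011, -1.0, -0.006]]
wrist_force: [-0.4, 0.1, 0.8]
width: 0.4
```

```bash
python3 - <<'E'
from h import *
where(); blk('top7')
E
```

```text
t11.25 fence xy [  -7.2 -345.8] z57.0 zang-fence -0.21 F [-0.4  0.1  0.8] w0 J [-20.  36. 104.  -1.  40. -24.]
top block fence [  -2.2 -121.2] angle -7.7 size [ 99.8 139.3]
```

Emit:
step_arm(motion=[[[-4.5,1.5,1.7],0.2],[[-4.5,1.5,1.6],0],[[-3.5,1,1.2],0],[[0,0.1,0],0],[[0,0,0],0]])

```text
clock: 11.92
tool_pos: [599.1, -0.3, 11.2]
tcp_rot: [[0.081, -0.007, 0.997], [-0.997, -0.01, 0.081], [0.01, -1.0, -0.008]]
wrist_force: [-0.2, -0.5, -0.1]
width: 0.3
```

```bash
python3 - <<'E'
from h import *
where()
E
```

```text
t11.93 fence xy [  38.7 -214.9] z11.2 zang-fence -0.30 F [-0.2 -0.5 -0.1] w0 J [ -6.  41. 102.  -1.  37. -10.]
```

Emit:
step_arm(motion=[[[-0.9,-0.1,0.1],-0.3],[[-0.9,-0.1,0.1],0],[[-0.6,0,0],0],[[-0.5,0,0.1],0],[[-0.5,0,0],0],[[-0.4,0,0],0],[[-0.3,0,0],0]])

```text
clock: 12.8
tool_pos: [601.1, 39.5, 14.0]
tcp_rot: [[0.084, -0.001, 0.996], [-0.996, -0.012, 0.084], [0.012, -1.0, -0.002]]
wrist_force: [3.2, -4.2, -2.0]
width: 0.6
```

```bash
python3 - <<'E'
from h import *
where()
E
```

```text
t12.80 fence xy [  44.2 -175.5] z14.0 zang-fence -0.16 F [ 3.2 -4.2 -2. ] w1 J [ -2.  41. 102.  -1.  37.  -6.]
```

Emit:
step_arm(motion=[[[2,0,-0.5],0],[[5,-1.5,-1.5],0],[[5,-1.5,-2],0],[[3.5,-1,-1],0],[[0,0,0],0]], fingers=1)

```text
clock: 13.42
tool_pos: [561.5, -126.7, 57.0]
tcp_rot: [[0.084, -0.002, 0.996], [-0.996, -0.012, 0.084], [0.012, -1.0, -0.003]]
wrist_force: [0.3, 0.3, -0.3]
width: 45.0
```

```bash
python3 - <<'E'
from h import *
where(); blk('top8')
E
```

```text
t13.43 fence xy [  -9.6 -337.7] z57.0 zang-fence -0.15 F [ 0.3  0.3 -0.3] w45 J [-19.  36. 105.  -1.  39. -23.]
top block fence [  -3.9 -113.4] angle -1.9 size [ 99.8 139.5]
```

View pics/top8.png

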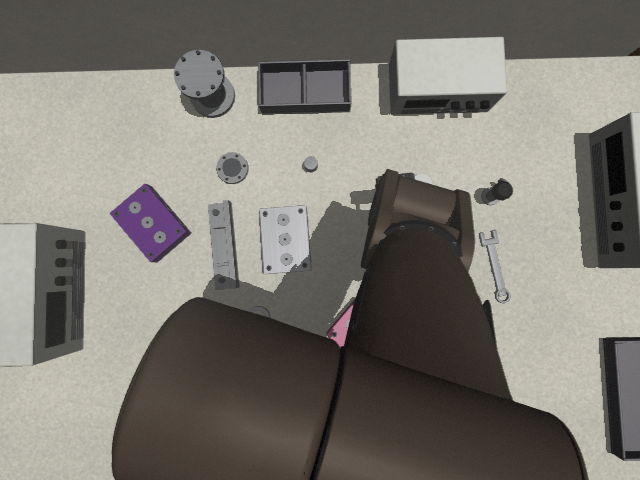

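Emit:
step_arm(motion=[[[-4,1.3,0.2],0],[[-4,1.3,0.2],0],[[-3,1.3,0.1],0],[[-0.5,0.2,0],0],[[0,0,0],0],[[0,0,0],0]])

```text
clock: 14.22
tool_pos: [555.8, -7.0, 12.3]
tcp_rot: [[0.086, -0.004, 0.996], [-0.996, -0.012, 0.086], [0.011, -1.0, -0.005]]
wrist_force: [1.1, -0.3, 0.8]
width: 95.0
```

```bash
python3 - <<'E'
from h import *
where()
E
```

```text
t14.22 fence xy [  -5.1 -217.9] z12.3 zang-fence -0.04 F [ 1.1 -0.3  0.8] w95 J [ -7.  39. 109.  -1.  33. -11.]
```

Emit:
step_arm(motion=[[[-1.2,-0.1,0],0],[[-1.2,-0.1,0],0],[[-0.9,0,0],0],[[-0.6,0,0],0],[[-0.5,0,0],0],[[-0.5,0,0],0],[[-0.5,0,0],0],[[-0.4,0,0],0],[[-0.3,0,0],0]])

```text
clock: 15.35
tool_pos: [552.2, 52.7, 14.8]
tcp_rot: [[0.085, -0.0, 0.996], [-0.996, -0.016, 0.085], [0.016, -1.0, -0.002]]
wrist_force: [-0.3, -9.8, 0.7]
width: 95.0
```

```bash
python3 - <<'E'
from h import *
where()
E
```

```text
t15.35 fence xy [  -3.4 -158.1] z14.8 zang-fence -0.08 F [-0.3 -9.8  0.7] w95 J [ -1.  39. 109.  -2.  33.  -4.]
```

Both fingers are on the face (9.8 N). I'll withdraw and check squareness while the block is still clear of the fence.

Emit:
step_arm(motion=[[[2,0,0],0],[[5,-1.5,-0.8],0],[[5,-1.5,-0.8],0],[[5,-1,-0.5],0],[[0,0,0],0]])

```text
clock: 15.98
tool_pos: [545.6, -126.2, 58.5]
tcp_rot: [[0.086, 0.0, 0.996], [-0.996, -0.016, 0.086], [0.016, -1.0, -0.001]]
wrist_force: [-0.8, 0.6, -0.5]
width: 95.1
```

```bash
python3 - <<'E'
from h import *
where(); blk('top9')
d=np.load('pics/top9.npy'); W=cloud('top',d); v,u=np.mgrid[0:480,0:640]
m=(W[...,2]>31)&(W[...,2]<40)&(u>200)&(u<245)&(v>190)&(v<270)
rows=[r for r in range(206,262) if m[r].any()]
E=ray('top',np.array([[np.where(m[r])[0].max()+.5,r] for r in rows]),35)
l=cv2.fitLine(E[:,:2].astype(np.float32),cv2.DIST_HUBER,0,.01,.01).ravel(); print('fence line ang',np.degrees(np.arctan(l[1]/l[0])), 'fy',tof(l[2:4]))
E
```

```text
t15.97 fence xy [ -25.5 -335.8] z58.5 zang-fence -0.03 F [-0.8  0.6 -0.5] w95 J [-19.  35. 107.  -1.  38. -23.]
top block fence [ -4.4 -97.8] angle -0.0 size [ 99.9 139.7]
fence line ang 4.7341595 fy [21.06937198 -0.62167925]
```

View pics/top9.png

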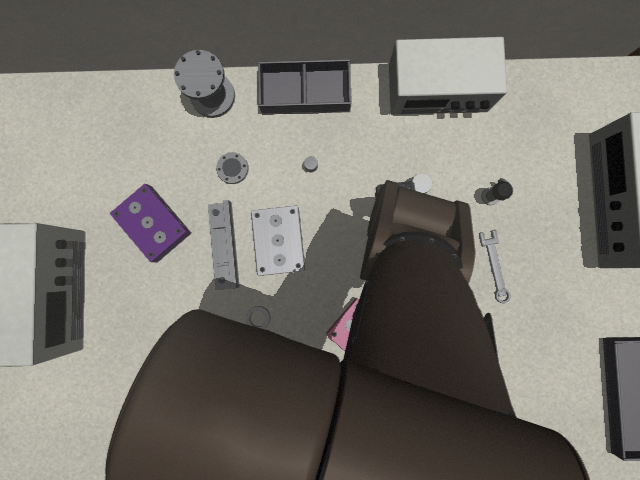

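The top view shows the block at (277,240), square to the fence (angle 0.0°) and about 47 mm clear of it, so I can push it home.

Emit:
step_arm(motion=[[[-4.8,1.3,0.7],0],[[-4.8,1.3,0.7],0],[[-3.8,1.3,0.5],0],[[-0.8,0.3,0.1],0],[[0,0,0],0],[[0,0,0],0]])

```text
clock: 16.77
tool_pos: [551.6, 22.7, 11.6]
tcp_rot: [[0.088, -0.003, 0.996], [-0.996, -0.015, 0.088], [0.015, -1.0, -0.004]]
wrist_force: [0.0, 0.2, -0.2]
width: 95.0
```

```bash
python3 - <<'E'
from h import *
where()
E
```

```text
t16.77 fence xy [  -6.6 -188. ] z11.6 zang-fence 0.07 F [ 0.   0.2 -0.2] w95 J [ -4.  39. 109.  -2.  32.  -8.]
```

Emit:
step_arm(motion=[[[-1.2,-0.1,0.1],0],[[-1,0,0.1],0],[[-0.7,0,0],0],[[-0.7,0,0],0],[[-0.7,0,0],0],[[-0.7,0,0],0],[[-0.7,0,0],0],[[-0.6,0,0],0],[[-0.4,0,0],0],[[-0.2,0,0],0]])

```text
clock: 18.02
tool_pos: [549.0, 88.5, 13.1]
tcp_rot: [[0.088, -0.0, 0.996], [-0.996, -0.022, 0.088], [0.022, -1.0, -0.002]]
wrist_force: [0.4, -8.7, -0.3]
width: 94.4
```

```bash
python3 - <<'E'
from h import *
where()
E
```

```text
t18.02 fence xy [  -3.6 -122.1] z13.1 zang-fence 0.09 F [ 0.4 -8.7 -0.3] w94 J [  3.  39. 109.  -2.  33.  -0.]
```

Emit:
step_arm(motion=[[[-0.3,0,0],0],[[-0.3,0,0],0],[[-0.3,0,0],0],[[-0.2,0,0],0]])

```text
clock: 18.52
tool_pos: [548.4, 97.0, 13.2]
tcp_rot: [[0.089, -0.0, 0.996], [-0.996, -0.026, 0.089], [0.026, -1.0, -0.003]]
wrist_force: [0.8, -9.1, 0.6]
width: 95.4
```

Emit:
step_arm(motion=[[[-0.2,0,0],0],[[-0.2,0,0],0]])

```text
clock: 18.77
tool_pos: [548.2, 99.7, 13.2]
tcp_rot: [[0.09, -0.0, 0.996], [-0.996, -0.028, 0.09], [0.028, -1.0, -0.003]]
wrist_force: [1.0, -9.3, 0.4]
width: 94.8
```

```bash
python3 - <<'E'
from h import *
where()
E
```

```text
t18.77 fence xy [  -3.4 -110.9] z13.2 zang-fence 0.20 F [ 1.  -9.3  0.4] w95 J [  4.  39. 108.  -3.  33.   2.]
```

Emit:
step_arm(motion=[[[-0.2,0,0],0],[[-0.2,0,0],0]])

```text
clock: 19.02
tool_pos: [547.7, 100.1, 13.2]
tcp_rot: [[0.088, -0.001, 0.996], [-0.996, -0.032, 0.088], [0.031, -0.999, -0.004]]
wrist_force: [-0.5, -25.0, 1.4]
width: 95.3
```

Emit:
step_arm(motion=[[[-0.2,0,0],0],[[-0.2,0,0],0]])

```text
clock: 19.27
tool_pos: [547.6, 100.0, 13.3]
tcp_rot: [[0.086, -0.002, 0.996], [-0.996, -0.036, 0.086], [0.035, -0.999, -0.005]]
wrist_force: [1.3, -22.4, 0.8]
width: 95.1
```

```bash
python3 - <<'E'
from h import *
s=where(); print(s['ft_torque'])
E
```

```text
t19.27 fence xy [  -4.  -110.6] z13.3 zang-fence -0.01 F [  1.3 -22.4   0.8] w95 J [  5.  39. 108.  -4.  33.   3.]
[-3.72062851 -0.57862368 -0.36323816]
```

Firm stop at the expected position (TCP fence y = -110.6, about 23 N). Backing straight off to verify.

Emit:
step_arm(motion=[[[0.8,0,0],0],[[2,0,0],0],[[4,-1.5,0],0],[[5,-2,0],0],[[5,-2,0],0],[[5,-1,0],0],[[4,-1,0],0],[[0,0,0],0]])

```text
clock: 20.27
tool_pos: [570.0, -166.6, 100.2]
tcp_rot: [[0.087, -0.001, 0.996], [-0.996, -0.036, 0.087], [0.036, -0.999, -0.004]]
wrist_force: [0.5, 0.7, 0.2]
width: 95.3
```

```bash
python3 - <<'E'
from h import *
where(); blk('top10'); blk('side10','side')
p=cv2.imread('pics/top10.png')[:,:,::-1]; d=np.load('pics/top10.npy')
for c,a,z,cn,col,_ in comps('top',p,d,7,60,60):
    if 150<c[0]<530 and 140<c[1]<400:
        r=cv2.minAreaRect(ray('top',cn[:,0,:],z)[:,:2].astype(np.float32)); print(c.round(),'z%.1f'%z,'ctr',np.round(r[0],1),np.round(r[1],1))
cv2.imwrite('pics/crop10.png',cv2.resize(p[180:310,180:340,::-1],None,fx=4,fy=4,interpolation=cv2.INTER_CUBIC))
ps=cv2.imread('pics/side10.png'); cv2.imwrite('pics/scrop10.png',cv2.resize(ps[140:270,180:380],None,fx=4,fy=4,interpolation=cv2.INTER_CUBIC))
# corners projected gap: block left edge vs fence front edge by line fits at each row
W=cloud('top',d)
E
```

```text
t20.27 fence xy [  -4.6 -378.1] z100.2 zang-fence 0.04 F [0.5 0.7 0.2] w95 J [-22.  33. 101.  -3.  45. -25.]
top block fence [ -4.1 -50. ] angle -0.2 size [100.3 139.6]
side block fence [ -8.8 -50.8] angle -0.3 size [104.8 145.3]
[232. 168.] z14.1 ctr [712.3 213.6] [66.6 67.7]
[310. 164.] z29.7 ctr [710.6  39.3] [28.3 31. ]
[252. 243.] z39.6 ctr [544.9 177.2] [187.9 139.5]
[353. 330.] z39.9 ctr [352.6 -53. ] [ 97.5 100.7]
[258. 318.] z15.4 ctr [382. 161.] [49.6 48.9]
```

View pics/crop10.png

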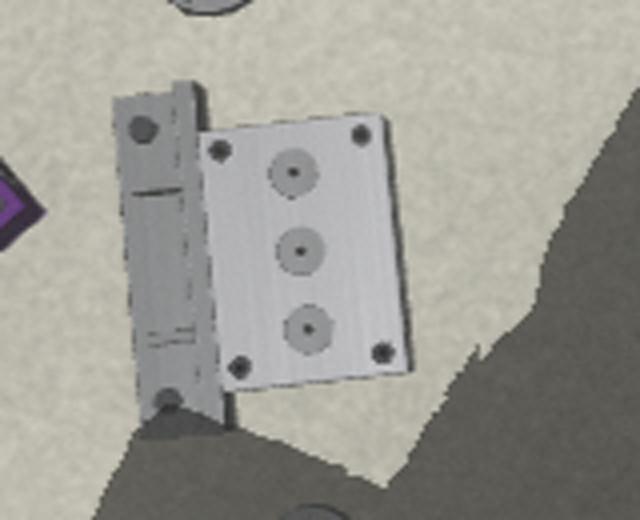

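View pics/scrop10.png

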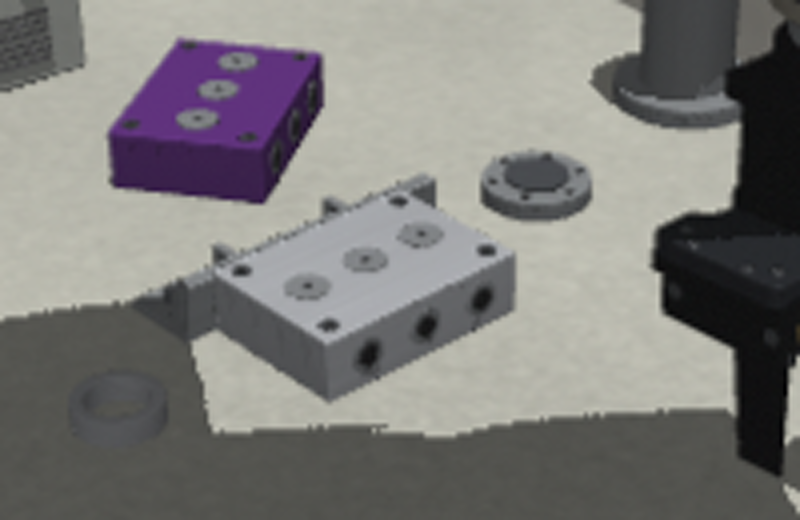

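```bash
python3 - <<'E'
from h import *
a,b=[cv2.imread(f'pics/side{i}.png').astype(int) for i in('0','10')]
for n,(u0,v0,u1,v1) in dict(jar=(405,245,450,285),valve=(470,280,515,335),wrench=(395,330,465,405),dish=(340,315,398,358),pink=(215,265,290,342),flange=(298,175,330,196)).items():
    print(n,np.abs(a-b)[v0:v1,u0:u1].max(2).mean().round(1))
E
```

```text
jar 23.5
valve 18.0
wrench 24.4
dish 23.4
pink 32.2
flange 19.0
```

View pics/side10.png

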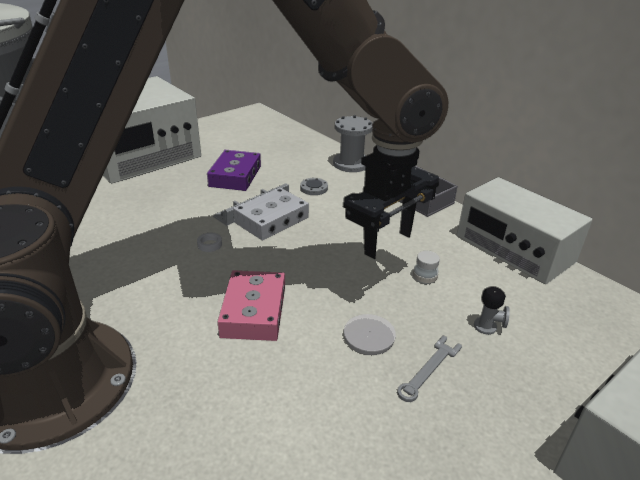

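The differences are only a change in overall brightness. The jar (427,266), dish (368,336), wrench, valve and pink slab sit at the same pixels as at the start. The block lies flat against the fence and the robot touches nothing, so I'm handing in.

```bash
python3 -c "
from rig import *
print(sign_off())"
```

```text
the job is handed in; nothing more can be done
None
```

The block is home: one long side lies flat against the steel fence with no overhang, and I handed the job in at about 20.4 s of the 58 s allowed.

**What I did:** I turned the block about 68° with closed-finger pushes, one at its far corner and the rest at the opposite corner. An open two-finger push took out the last 2°. It was then square to the fence (0.0° in the top view) and still about 47 mm clear. Only after that did I push it home with both fingertips. It came to a firm stop at about 25 N, the highest wrist force I read.

**Last checks:**

| Check | Top view | Side view |
|---|---|---|
| Block position along the fence (x) | -4.1 mm | -8.8 mm |
| Block position off the fence (y; flat = -50 mm) | -50.0 mm | -50.8 mm |
| Angle to the fence | -0.2° | -0.3° |

- **Overhang:** both views keep the block well within the ±25 mm allowed along the fence.
- **View disagreement:** the side view was biased by about 5 mm along the fence from the start, and it also reads the block 5 mm too large. I trusted the top view.
- **Bystanders:** the flange, spacer and ring measured within about 1 mm of where they started. The jar, dish, valve, wrench and pink slab I compared only by eye in the side view, where they had not moved. An automatic picture comparison of them was inconclusive because the overall brightness had changed.
- **Tool tilt:** the tool leaned about 2° during the last pushes, with no visible effect on the block.

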